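Shut the test box and hold the sprung antenna rod at its length mark

ROBOT

A 6-joint arm with a two-finger parallel gripper is mounted at the origin on a cart in front of the work surface, level with it; the furniture and walls round the work are solid. World frame = base frame: x ahead of the robot, y to its left, z up, the work surface at z = 0. Lengths are in m, angles in degrees, forces in N, time in s.
With the tool pointing down it reaches from about 0.3 to 0.75 m from the base axis. Payload 8.5 kg.
Tool frame: the origin (TCP) lies at the very end of the fingers, on their centre line; the grasp point (between the pads) lies 19 mm behind it; z points along the fingers, y is the line along which they close (so a half turn about z gives the same grasp; the last joint's range is limited). The gripper opens to 85 mm and grips with 20 to 120 N. Pads are 22 mm wide; open, the fingers measure 114 mm over their backs; the gripper's body (76 mm by 85 mm) begins 54 mm behind the grasp point. The pads swing forward as they close: fully open they stand 13 mm farther back than shut.
Start: joints at [-77.825, 21.807, 74.336, -0, 83.858, -12.336], TCP at [0.228, -0.5, 0.231] pointing down, gripper open.
Joint ranges: [-178.18, 178.18], [-50.72, 133.34], [12.68, 142.11], [-81.47, 261.47], [9.98, 163.14], [-165.26, 165.26]. Speed limits (degrees/s): [136.94, 136.94, 180, 180, 180, 180].

INTERFACE

Orientations are given as a 3x3 rotation matrix whose columns are the frame's x, y, z axes.
In Python, from rig import env, optics, spotter gives the robot as it stands.
- The arm moves only by the shell command python3 -m crank 'ROWS' [FORCE]. ROWS is JSON, one flat list of numbers, 5 for each row, row after row: the finger opening in cm, from 0 to 8.54, then the shift along the tool's x, y, z in cm, then the turn about the tool's z in rad. A call has exactly 8 rows; each row shifts and turns the commanded pose from where the row before left it, along the tool's axes as they then stand; what a row does not reach is not made up. A row lasts 1/12 s, in which the tool goes at most 41.7 mm and 7.16 degrees, less where a joint would pass 70% of its speed; a pose out of reach is approached as far as the arm can. A call is refused whole if a number of a shift passes 4.17 or a number of a turn 0.125, either way. A call with a gripper value outside its range is refused whole. The fingers move at their own pace and stop on an object; FORCE is the grip in N (left out, the last holds). Time passes only in rows, so rows that do not move let the fingers close, or fill a call up. It gives the time, the measured TCP pose, the force, the opening and the grip force at its end, in the units of the state.
- env.observe(): the state, without advancing time (a new reading comes with each control period).
- optics.get_image(name): name is "scene" or "side" or "wrist"; returns a dict with "color" (420x560x3 uint8, red, green, blue), "intrinsics" (3x3 intrinsics, pixels), "pose" (4x4, takes a point from camera to world coordinates). Camera axes: x right, y up, looking along -z (the intrinsics and any distortion apply to the point x, -y, -z); pixel columns grow to the right and rows downward; lengths in m; the calibration is good to about 2 mm. A picture is of the moment at which its call begins. There is no depth.
- env.close_job(): hands the job in; it is judged then, once.
Trained networks look in a picture, given as the dict that the camera call returned (one of the last four; its "shot" number tells which), for a name from the list of things; names that differ only in an ending like _2 or _b are one class to them, and where a whole thing is asked for, a point or a joint stands for the part that bears it (a point fixed in the world has none). Each returns a list of dicts, best first, with "score" (0 to 1); they miss things now and then, are a little off and sometimes report something else, mostly with a low value. They report only what shows in the picture. A call takes as long as a camera call. They do not tell look-alikes from the thing itself.
- spotter.look_for(picture, query): "at" ([column, row] as shares, 0 to 1, of the picture: columns of its width, rows of its height, amid what is visible of it).
The state is a dict: "time_s": time; "q": joint angles; "qvel": joint speeds; "joint_efforts": joint torques, N m; "position": TCP position; "tool_rot": TCP orientation; "ft_force": force on the tool from outside, world axes, zero at the start; "wrist_torque": the same for the moment, N m; "grip_width": finger opening in m; "gripper_force": force on a finger pad.
Only numpy, scipy, OpenCV 4.12 (cv2) and the standard library are available. Lean on these libraries where they do the work, as an engineer would, in place of code of your own. Each camera call takes 0.05 s, during which the arm holds its last target. There are 200 camera calls.

TASK

The attenuator is already loaded in the aluminium test box: first shut the box's lid fully. Then pull the telescoping antenna rod by its black knob, against its inner spring, until the pointer on its collar stands right over the blade of the length mark, and finish while still gripping it there, steady, without letting go. Leave the attenuator in the box and everything else on the bench where it is.

Things in the scene. Friction and masses are not known exactly. Their poses are not given: they have to be found in the camera images.
- fixture: Antenna test fixture, fixed to the bench (place and yaw vary): grey L-shaped base plate 12 mm thick, x -110 to 80 mm for y -180 to 0, x -110 to 10 mm for y 0 to 180. Origin: on its underside, on the bench; z up, y along the telescoping rod, x away from the robot at yaw 0. It carries an aluminium box with a hinged lid and, in front of the box, the sleeve of the rod.
- box_rim (a point): centre of the open box's mouth, 62 mm above the bench, at fixture x 20, y -95 mm. The aluminium box measures 100 (x) x 150 (y) x 50 mm, walls 4 mm, and stands on the base plate.
- sleeve_mouth (a point): mouth of the rod's sleeve, on the axis, at fixture x -70, y 0, 75 mm above the bench. The sleeve runs 174 mm from here towards -y, 18 mm dia (24 mm at the mouth); its saddles reach 87 mm above the bench. The rod comes out towards +y.
- lid (a joint): hinge of the box lid (rad): 0 = shut, grows as it opens; starts part open (0.6 to 1.1), stops at 0. Stiff hinge (about 0.25 N m): the lid stays where it is left and must be pushed all the way down.
- lid_hinge (a point): centre of the lid's hinge axis (along fixture y), on the box's rear (+x) rim at the lid's underside, 62 mm above the bench. The lid: aluminium plate 102 mm from hinge to front, 152 mm wide, 5 mm thick, with a tab 15 mm further at the front; shut, its top is 68 mm above the bench. Pushed on its outer face from behind and above, it swings towards the robot and down.
- lid_front (a point): point on the outer face of the lid, 100 mm from the hinge, mid-width, at the front edge
- rod (a joint): how far the telescoping rod is pulled out (m): 0 = drawn fully in by its spring, at most 0.135; grows as the knob moves towards the fixture's +y. The inner spring draws it back in with 4 N at 0, 9 N at 0.07 and 12 N at 0.11; let go, it slides back in.
- knob: pull knob on the end of the 8 mm rod: black ribbed cylinder, 20 mm dia, 40 mm long along fixture y, end flange 26 mm dia; at its inner end (towards the sleeve) a steel collar disc 28 mm dia, 3 mm thick, with a pointer tongue hanging down. Origin: on the rod's axis, at the middle of the collar, right above the pointer, 75 mm above the bench; axes as the fixture's.
- knob_grip (a point): middle of the knob's ribbed part, on the rod's axis, 21.5 mm from the collar towards +y, 75 mm above the bench: grip here from above, fingers closing along the fixture's x
- pointer (a point): lower tip of the pointer tongue (6 mm wide, 3 mm thick) under the collar, 48 mm above the bench; with the rod in it is at fixture x -70, y 13.5 mm
- mark: length mark, fixed: a steel saddle 26 x 18 x 10 mm on the base plate under the rod's path, with an upright blade 20 (x) x 3 (y) mm rising to 44 mm above the bench. Origin: centre of its underside, 12 mm above the bench, under the rod's axis; axes as the fixture's. Its place along the rod varies (48 to 112 mm from the pointer at rest, further out towards +y).
- module: aluminium attenuator box, 37 x 84 x 27 mm, lying loaded in the open box; origin at the centre of its underside
- small_tin: round tin with a lid, 30 dia x 20 mm, bystander standing right of the base plate; origin at the centre of its underside
- adapter: silver coaxial adapter, 20 x 33 x 20 mm, bystander lying left of the base plate; origin at the centre of its underside
Things that resemble listed ones, but are neither listed nor needed, are in the scene too. Of the things like the module, leave any that is blue or turquoise; of the rest the larger one is meant.

How it is judged:
By the outcome, as a careful person would: the job done as asked, in the order asked, and still so for the second after the job is handed in, while the arm keeps its last pose, push and grip.
It also fails if it takes over 42 s, if anything falls off the work surface, if the arm or the gripper's body presses on something with over 40 N, if the wrist force passes 120 N, or if a joint passes its speed limit or range.

## Working session

There is one attempt and no reset: what is moved stays moved. The work goes in short steps, Python scripts to look and compute and a shell command to move; the robot and the scene stay as the last step left them, time stands still between calls to the robot, and variables do not carry over. Pictures are saved under pics/ and viewed, at most 10 in all, crops included, and the job is handed in when it is done.

```bash
ls; mkdir -p pics; cat > h.py <<'E'
import numpy as np, cv2
from rig import env, optics, spotter
def shot(n,fn=None):
    p=optics.get_image(n)
    if fn: cv2.imwrite('pics/'+fn,p["color"][:,:,::-1])
    return p
def ray(p,uv):
    K=np.array(p["intrinsics"]);T=np.array(p["pose"])
    d=np.linalg.solve(K,[uv[0],uv[1],1.]);d=d*[1,-1,-1]
    return T[:3,3],T[:3,:3]@d
def atz(p,uv,z):
    o,d=ray(p,uv);return o+d*(z-o[2])/d[2]
def tri(l):
    A=np.zeros((3,3));b=np.zeros(3)
    for o,d in l:
        d=d/np.linalg.norm(d);M=np.eye(3)-np.outer(d,d);A+=M;b+=M@o
    return np.linalg.solve(A,b)
def find(p,q,n=2):
    h,w=p["color"].shape[:2]
    return [(round(r["score"],2),np.round([r["at"][0]*w,r["at"][1]*h],1)) for r in spotter.look_for(p,q)[:n]]
def proj(p,X):
    K=np.array(p["intrinsics"]);T=np.array(p["pose"])
    c=T[:3,:3].T@(np.array(X)-T[:3,3]);c=c*[1,-1,-1];u=K@c;return u[:2]/u[2]
E
python3 - <<'E'
from h import *
a=shot('scene','s0.png');b=shot('side','d0.png')
for n in ['fixture','lid','lid_front','lid_hinge','knob','knob_grip','pointer','mark','sleeve_mouth','box_rim','module','small_tin','adapter']:
    print(n,find(a,n),find(b,n))
for p in (a,b): print(p.keys(),np.round(p["pose"],3).tolist(),np.round(p["intrinsics"],1).tolist())
s=env.observe();print(np.round(s["tool_rot"],3).tolist(),s["time_s"],s["ft_force"])
cv2.imwrite('pics/c0.png',np.hstack([a["color"],b["color"]])[:,:,::-1])
E
```

```text
pics
fixture [(0.95, array([250.6, 208.3]))] [(0.94, array([260.7, 244.1])), (0.44, array([232.9, 189. ]))]
lid [(0.66, array([336.4, 184. ]))] [(0.91, array([230.7, 187.6]))]
lid_front [(0.54, array([334.3, 179.4])), (0.51, array([255.1, 214.9]))] [(0.8, array([234.3, 189.3]))]
lid_hinge [(0.82, array([334.7, 182.1]))] [(0.63, array([231.4, 189. ])), (0.52, array([280.2, 281.9]))]
knob [(0.69, array([254.2, 214.8]))] [(0.6, array([266.7, 243.2])), (0.37, array([283.2, 238.2]))]
knob_grip [] [(0.6, array([280.5, 235.4]))]
pointer [] [(0.64, array([280.4, 238.9])), (0.42, array([228.2, 188.3]))]
mark [(0.49, array([219.7, 206.4])), (0.42, array([335.9, 180.3]))] [(0.53, array([282. , 282.4]))]
sleeve_mouth [(0.62, array([254.3, 212.5]))] [(0.97, array([264.8, 241. ]))]
box_rim [(0.59, array([256.9, 213.8]))] [(0.94, array([265.3, 245. ])), (0.74, array([228.5, 190.6]))]
module [(0.91, array([401.2, 302.4])), (0.79, array([213.7, 251.2]))] [(0.81, array([243.3, 214.7])), (0.76, array([306.8, 155.5]))]
small_tin [(0.67, array([342.2, 235.1]))] []
adapter [(0.29, array([336.1, 181.9]))] []
dict_keys(['color', 'intrinsics', 'pose', 'shot']) [[0.593, 0.548, -0.589, -0.096], [-0.805, 0.396, -0.442, -0.726], [-0.008, 0.737, 0.676, 0.776], [0.0, 0.0, 0.0, 1.0]] [[428.6, 0.0, 279.6], [0.0, 428.6, 205.7], [0.0, 0.0, 1.0]]
dict_keys(['color', 'intrinsics', 'pose', 'shot']) [[-0.986, 0.103, -0.134, 0.381], [-0.169, -0.645, 0.745, 0.391], [-0.01, 0.757, 0.654, 0.65], [0.0, 0.0, 0.0, 1.0]] [[381.5, 0.0, 279.5], [0.0, 381.5, 212.8], [0.0, 0.0, 1.0]]
[[0.91, 0.415, -0.0], [0.415, -0.91, 0.0], [-0.0, -0.0, -1.0]] 1.4 [-0.6090954   0.2031302  -0.16613686]
```

View pics/s0.png

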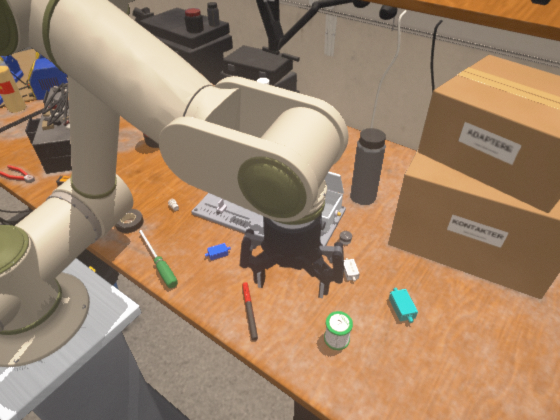

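View pics/d0.png

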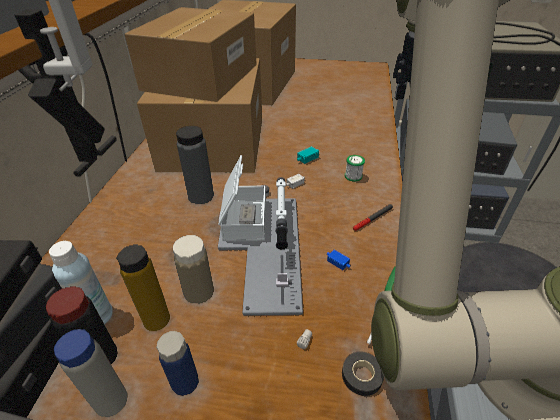

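The side view shows the fixture: lid about (232,195), open box (245,215), knob (281,235), mark (283,281). The rod points towards the camera. The scene view is blocked by the arm. The thing in the box at (245,213) is the loaded grey attenuator. The blue (338,260) and turquoise (308,155) ones and the small white one at (297,181) are look-alikes, and none of them needs touching. I'll enlarge the fixture.

```bash
python3 - <<'E'
import cv2
a=cv2.imread('pics/d0.png')[145:325,205:325]
cv2.imwrite('pics/d1.png',cv2.resize(a,None,fx=3.3,fy=3.3,interpolation=cv2.INTER_CUBIC))
E
```

```text
(no output)
```

View pics/d1.png

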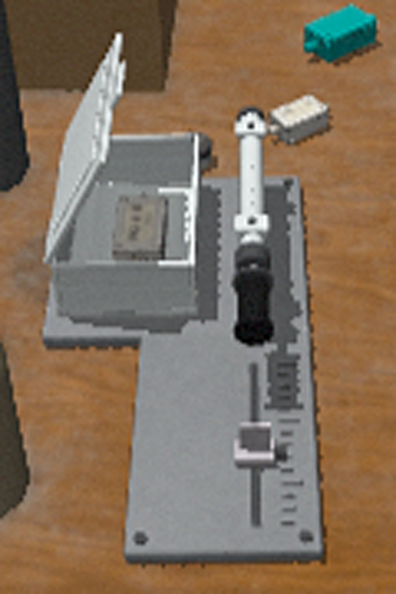

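```bash
cat > fit.py <<'E'
from h import *
from scipy.optimize import least_squares
F=lambda th,x,y:(np.array([[np.cos(th),-np.sin(th),0,x],[np.sin(th),np.cos(th),0,y],[0,0,1,0]]))
def W(P,X): return F(*P)@np.append(np.array(X)/1000.,1)
def fitcorr(p,pts,P0):
    f=lambda P:np.concatenate([proj(p,W(P,X))-uv for X,uv in pts])
    r=least_squares(f,P0,x_scale=[.1,.1,.1],loss='soft_l1');return r.x,r.fun.reshape(-1,2) if False else np.round(f(r.x).reshape(-1,2),1)
E
python3 - <<'E'
from fit import *
p=shot('side')
c=lambda u,v:np.array([u/3.3+205,v/3.3+145])-.35
pts=[((10,180,12),c(126,552)),((-110,180,12),c(323,549)),((-110,-180,12),c(300,180)),((80,0,12),c(44,338)),((10,0,12),c(140,337)),((-30,-20,62),c(194,264)),((-30,-170,62),c(198,135))]
P,r=fitcorr(p,pts,[0,.4,-.1]);print(P,r.tolist())
np.save('P.npy',P)
for y in (60,75,90,100,110,120): print(y,((proj(p,W(P,(-70,y,44)))-[205,145])*3.3).round(), ((proj(p,W(P,(-70,y+7,22)))-[205,145])*3.3).round())
print('knobgrip',((proj(p,W(P,(-70,35,75)))-[205,145])*3.3).round(),W(P,(-70,35,75)))
for a in (.6,.7,.8,.9,1,1.1):
    for yy in(-171,-19): print(a,yy,((proj(p,W(P,(70-102*np.cos(a),yy,62+102*np.sin(a))))-[205,145])*3.3).round())
for n,X in dict(lid_front_open=(70,-95,62),sm=(-70,0,75),mid=(-28,-95,68)).items(): print(n,W(P,X))
E
```

```text
[ 0.18123361  0.55609144 -0.20804032] [[-0.5, 0.5], [0.7, 0.5], [-0.1, -1.7], [-0.9, -0.1], [0.1, -0.3], [0.3, -0.1], [0.3, -0.4]]
60 [254. 365.] [254. 396.]
75 [254. 382.] [254. 413.]
90 [255. 400.] [255. 431.]
100 [255. 412.] [255. 443.]
110 [255. 424.] [255. 456.]
120 [255. 437.] [256. 469.]
knobgrip [253. 304.] [ 0.48092938 -0.18623056  0.075     ]
0.6 -171 [174.  70.]
0.6 -19 [167. 200.]
0.7 -171 [165.  61.]
0.7 -19 [157. 190.]
0.8 -171 [155.  53.]
0.8 -19 [145. 182.]
0.9 -171 [145.  46.]
0.9 -19 [133. 174.]
1 -171 [133.  39.]
1 -19 [119. 167.]
1.1 -171 [120.  33.]
1.1 -19 [105. 161.]
lid_front_open [ 0.64206808 -0.2888674   0.062     ]
sm [ 0.48723789 -0.22065733  0.075     ]
mid [ 0.54567312 -0.30653122  0.068     ]
```

```bash
cat > st.py <<'E'
from fit import *
def fx(P,X):
    M=F(*P);return (M[:,:3].T@(np.array(X)-[P[1],P[2],0]))*1000
def st():
    P=np.load('P.npy');s=env.observe();R=F(*P)[:,:3]
    print('t',round(s["time_s"],2),'fix',fx(P,s["position"]).round(1),'F_fix',(R.T@np.array(s["ft_force"])).round(1),'w',round(s["grip_width"]*1000,1),'gf',s["gripper_force"],'Rfix',(R.T@np.array(s["tool_rot"])).round(3).tolist())
if __name__=='__main__': st()
E
python3 - <<'E'
from st import *
P=np.load('P.npy');p=shot('side')
for n,uv in dict(bottle=(198,200),bottom_edge_boxL=(155,168),boxR=(258,168)).items(): X=atz(p,uv,0);print(n,X,fx(P,X))
st()
E
python3 -m crank '[0,0,0,0,-0.12, 0,0,0,0,-0.12, 0,0,0,0,-0.12, 0,0,0,0,-0.12, 0,0,0,0,-0.12, 0,0,0,0,-0.12, 0,0,0,0,-0.12, 0,0,0,0,-0.12]'
python3 -m crank '[0,0,0,0,-0.12, 0,0,0,0,-0.12, 0,0,0,0,-0.12, 0,0,0,0,0, 0,0,0,0,0, 0,0,0,0,0, 0,0,0,0,0, 0,0,0,0,0]'; python3 st.py
```

```text
bottle [ 0.74255753 -0.36739124  0.        ] [ 154.69025555 -190.35031606    0.        ]
bottom_edge_boxL [ 0.92285   -0.4952234  0.       ] [ 308.9890463  -348.58533497    0.        ]
boxR [ 0.6136614  -0.54371723  0.        ] [  -3.87637115 -340.55582103    0.        ]
t 1.5 fix [-375.3 -228.5  231.3] F_fix [ 0.1 -0.6  0.5] w 85.4 gf 0.0 Rfix [[0.97, 0.244, 0.0], [0.244, -0.97, -0.0], [0.0, 0.0, -1.0]]
time_s: 2.17
position: [0.2282, -0.5004, 0.2313]
tool_rot: [[0.176, 0.984, 0.0], [0.984, -0.176, 0.0], [0.0, 0.0, -1.0]]
ft_force: [0.3, -0.1, 0.4]
grip_width: 0.0001
gripper_force: 0.0
time_s: 2.83
position: [0.2282, -0.5004, 0.2313]
tool_rot: [[-0.175, 0.985, 0.0], [0.985, 0.175, 0.0], [0.0, 0.0, -1.0]]
ft_force: [0.3, 0.5, -0.3]
grip_width: 0.0002
gripper_force: 0.0
t 2.83 fix [-375.2 -228.5  231.3] F_fix [ 0.4  0.5 -0.3] w 0.2 gf 0.0 Rfix [[0.006, 1.0, 0.0], [1.0, -0.006, 0.0], [0.0, 0.0, -1.0]]
```

```bash
python3 -m crank '[0,1.24,3.75,0,0, 0,1.24,3.75,0,0, 0,1.24,3.75,0,0, 0,1.24,3.75,0,0, 0,1.24,3.75,0,0, 0,1.24,3.75,0,0, 0,1.24,3.75,0,0, 0,1.24,3.75,0,0]' >/dev/null; python3 -m crank '[0,1.24,3.75,0,0, 0,1.24,3.75,0,0, 0,1.24,3.75,0,0, 0,1.24,3.75,0,0, 0,0,0,0,0, 0,0,0,0,0, 0,0,0,0,0, 0,0,0,0,0]' >/dev/null; python3 st.py
```

```text
t 4.17 fix [ 74.4 -82.3 231.6] F_fix [ 0.4 -1.1  0. ] w 0.1 gf 0.0 Rfix [[0.006, 1.0, -0.0], [1.0, -0.006, -0.0], [-0.0, -0.0, -1.0]]
```

```bash
python3 -m crank '[0,0,0,2.28,0, 0,0,0,2.28,0, 0,0,0,2.28,0, 0,0,0,2.28,0, 0,0,-1.2,0,0, 0,0,-1.2,0,0, 0,0,-1.1,0.6,0, 0,0,-1.1,0.7,0]'|grep force; python3 st.py
```

```text
ft_force: [3.0, 0.3, 0.4]
gripper_force: 1.5
t 4.83 fix [ 28.3 -82.4 128.5] F_fix [ 3.  -0.3  0.4] w -0.1 gf 1.5356521410285495 Rfix [[0.006, 1.0, 0.003], [1.0, -0.006, -0.002], [-0.002, 0.003, -1.0]]
```

```bash
python3 -m crank '[0,0,-0.8,0.95,0, 0,0,-0.8,0.95,0, 0,0,-0.4,0.75,0, 0,0,-0.4,0.75,0, 0,0,-0.25,0.8,0, 0,0,-0.2,0.8,0, 0,0,0,0.3,0, 0,0,0,0.2,0]'|grep force; python3 st.py
```

```text
ft_force: [-1.3, -1.2, 2.9]
gripper_force: 1.2
t 5.5 fix [  0.7 -81.1  71.3] F_fix [-1.5 -0.9  2.9] w 0.2 gf 1.221403916424606 Rfix [[0.004, 1.0, -0.001], [1.0, -0.004, 0.001], [0.001, -0.001, -1.0]]
```

Good contact. I'll press the last few millimetres down to the stop.

```bash
python3 -m crank '[0,0,0,0.15,0, 0,0,0,0.15,0, 0,0,0,0.1,0, 0,0,0,0.1,0, 0,0,0,0.1,0, 0,0,0,0,0, 0,0,0,0,0, 0,0,0,0,0]'|grep force; python3 st.py
```

```text
ft_force: [-4.3, 0.7, 9.0]
gripper_force: 3.9
t 6.17 fix [  1.  -81.2  67. ] F_fix [-4.1  1.5  9. ] w 0.1 gf 3.94560996685982 Rfix [[0.004, 1.0, 0.0], [1.0, -0.004, -0.0], [-0.0, 0.001, -1.0]]
```

```bash
python3 -m crank '[0,0,0,0.1,0, 0,0,0,0.1,0, 0,0,0,0.1,0, 0,0,0,0,0, 0,0,0,0,0, 0,0,0,0,0, 0,0,0,0,0, 0,0,0,0,0]'|grep force; python3 st.py
```

```text
ft_force: [-10.1, 6.8, 26.8]
gripper_force: 13.3
t 6.83 fix [  1.1 -81.2  66.7] F_fix [-8.7  8.5 26.8] w -0.0 gf 13.319737112615258 Rfix [[0.004, 1.0, 0.002], [1.0, -0.004, -0.002], [-0.002, 0.002, -1.0]]
```

```bash
python3 -m crank '[0,0,0,-3,0, 0,0,0,-4,0, 0,0,0,-4,0, 0,0,0,-2,0, 8.5,3.3,-1.8,0,0, 8.5,3.3,-1.8,0,0, 8.5,3.3,-1.8,0,0, 8.5,3.3,-1.7,0,0]'|grep force; python3 -m crank '[8.5,0,0,0,0, 8.5,0,0,0,0, 8.5,0,0,0,0, 8.5,0,0,0,0, 8.5,0,0,0,0, 8.5,0,0,0,0, 8.5,0,0,0,0, 8.5,0,0,0,0]'|grep force;python3 - <<'E'
from st import *
P=np.load('P.npy');st()
a=shot('wrist','w1.png');b=shot('side','d2.png')
for n,X in dict(grip=(-70,35,75),pointer=(-70,13.5,48),sm=(-70,0,75),mark110=(-70,110,44)).items(): print(n,proj(a,W(P,X)).round(),proj(b,W(P,X)).round())
for n in ['knob_grip','pointer','mark','sleeve_mouth','lid_front']: print(n,find(a,n),find(b,n))
c=cv2.resize(b["color"][145:325,205:325],None,fx=2.33,fy=2.33,interpolation=cv2.INTER_CUBIC)
w=cv2.resize(a["color"],(513,385));o=np.zeros((420,513+c.shape[1],3),np.uint8);o[:385,:513]=w;o[:c.shape[0],513:]=c[:420]
cv2.imwrite('pics/c2.png',o[:,:,::-1])
E
```

```text
ft_force: [0.5, 0.5, 0.7]
gripper_force: 0.0
ft_force: [-0.1, -0.1, -0.7]
gripper_force: 0.0
t 8.17 fix [-69.5  50.7 192.9] F_fix [-0.1 -0.  -0.7] w 84.8 gf 0.0 Rfix [[0.005, 1.0, -0.0], [1.0, -0.005, 0.0], [0.0, -0.0, -1.0]]
grip [281. 224.] [282. 237.]
pointer [281. 237.] [282. 239.]
sm [281. 263.] [281. 226.]
mark110 [280. 130.] [282. 274.]
knob_grip [] [(0.7, array([240.3, 205.1])), (0.69, array([281.6, 234.9]))]
pointer [(0.75, array([278.9, 224.7]))] [(0.64, array([280.4, 239.5]))]
mark [(0.67, array([280.3, 126.3]))] []
sleeve_mouth [(0.67, array([313.5, 213.7]))] [(0.88, array([265.7, 242.9])), (0.61, array([283.2, 234.7]))]
lid_front [(0.71, array([354.7, 321.1])), (0.21, array([283.2, 223.8]))] [(0.9, array([243.4, 205. ]))]
```

View pics/c2.png

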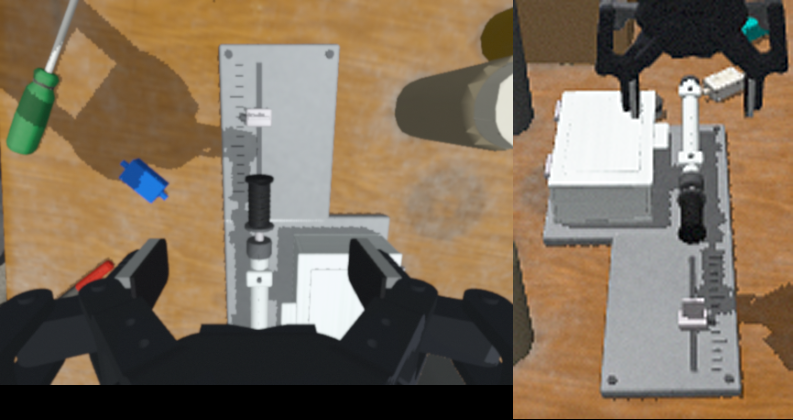

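The lid is shut flat. In the wrist view the knob is at about (281,220), the mark at (281,127), and both match the fit. I'll enlarge this view to measure the mark.

```bash
python3 - <<'E'
import cv2
a=cv2.imread('pics/w1.png')[40:270,230:430]
cv2.imwrite('pics/w2.png',cv2.resize(a,None,fx=2.6,fy=2.6,interpolation=cv2.INTER_CUBIC))
E
```

```text
(no output)
```

View pics/w2.png

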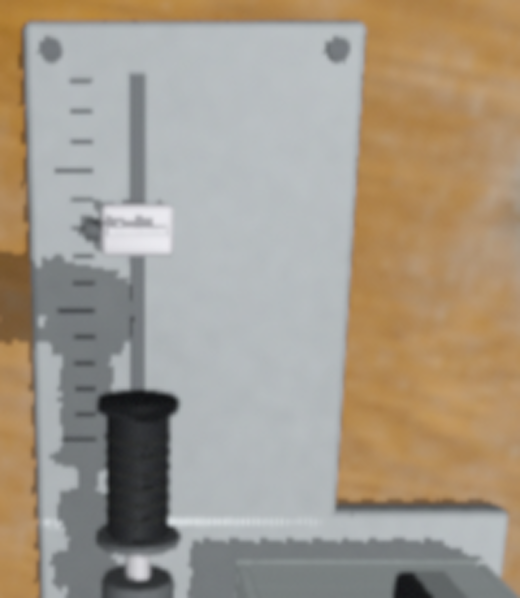

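```bash
python3 - <<'E'
from st import *
P0=np.load('P.npy');p=shot('wrist')
c=lambda u,v:np.array([u/2.6+230,v/2.6+40])-.3
k=lambda X,P:((proj(p,W(P,X))+.3-[230,40])*2.6).round()
pts=[((-110,180,12),c(25,24)),((10,180,12),c(365,25)),((10,0,12),c(335,512)),((80,0,12),c(505,511))]
P,r=fitcorr(p,pts,P0);print(P,P-P0,r.tolist());print('cam fix',fx(P,np.array(p["pose"])[:3,3]))
for Q in(P0,P):
  print('collar',k((-84,13.5,75),Q),k((-56,13.5,75),Q),'flange',k((-83,42,75),Q),k((-57,42,75),Q))
  for y in(105,110,115): print(y,'saddle far/near',k((-83,y+9,22),Q),k((-57,y-9,22),Q),'blade top',k((-80,y+1.5,44),Q),k((-60,y-1.5,44),Q))
E
python3 - <<'E'
import cv2
a=cv2.imread('pics/w1.png')[110:150,255:310]
cv2.imwrite('pics/w3.png',cv2.resize(a,None,fx=12,fy=12,interpolation=cv2.INTER_CUBIC))
E
```

```text
[ 0.17636216  0.55643259 -0.20789527] [-0.00487146  0.00034116  0.00014504] [[-2.4, -0.5], [0.4, -0.9], [-0.2, 1.2], [1.7, 1.6]]
cam fix [-69.86779767 115.01812707 335.04364788]
collar [ 90. 542.] [176. 542.] flange [ 91. 458.] [174. 458.]
105 saddle far/near [ 95. 222.] [168. 273.] blade top [102. 245.] [162. 254.]
110 saddle far/near [ 95. 207.] [168. 259.] blade top [101. 230.] [162. 239.]
115 saddle far/near [ 95. 192.] [168. 245.] blade top [101. 214.] [162. 223.]
collar [ 91. 541.] [177. 541.] flange [ 93. 457.] [175. 457.]
105 saddle far/near [ 98. 220.] [171. 272.] blade top [104. 244.] [164. 253.]
110 saddle far/near [ 98. 206.] [171. 258.] blade top [104. 228.] [165. 238.]
115 saddle far/near [ 97. 191.] [171. 244.] blade top [104. 213.] [165. 222.]
```

View pics/w3.png

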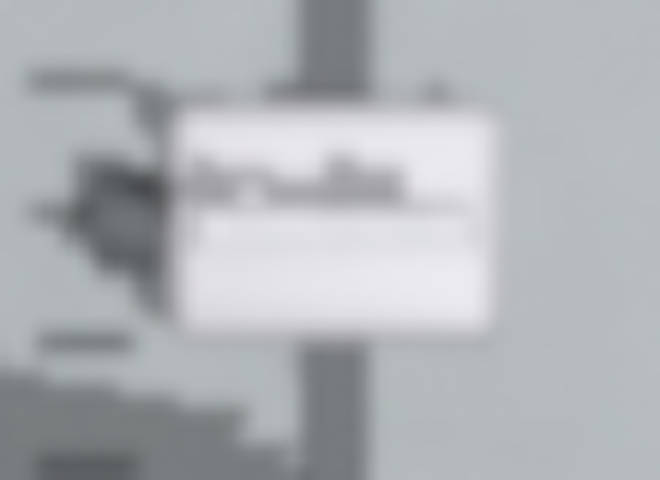

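```bash
python3 -m crank '[8.5,-1.5,0.1,0,0, 8.5,0,0,3,0, 8.5,0,0,3.7,0, 8.5,0,0,3.5,0, 8.5,0,0,2.5,0, 8.5,0,0,1,0, 8.5,0,0,0,0, 8.5,0,0,0,0]' 80|grep force; python3 st.py; python3 -m crank '[0,0,0,0,0, 0,0,0,0,0, 0,0,0,0,0, 0,0,0,0,0, 0,0,0,0,0, 0,0,0,0,0, 0,0,0,0,0, 0,0,0,0,0]' 80|grep force; python3 st.py
```

```text
ft_force: [-0.3, -0.3, 0.5]
gripper_force: 0.0
t 9.48 fix [-68.5  35.3  56.1] F_fix [-0.4 -0.3  0.5] w 85.3 gf 0.0 Rfix [[0.005, 1.0, -0.0], [1.0, -0.005, 0.0], [0.0, -0.0, -1.0]]
ft_force: [-0.9, -0.0, 4.9]
gripper_force: 77.9
t 10.15 fix [-68.6  35.9  56.7] F_fix [-0.9  0.1  4.9] w 17.9 gf 77.88076043128967 Rfix [[0.004, 1.0, 0.0], [1.0, -0.004, -0.001], [-0.001, 0.0, -1.0]]
```

```bash
python3 -m crank '[0,1,0,0,0, 0,1.6,0,0,0, 0,1.6,0,0,0, 0,1.6,0,0,0, 0,1.6,0,0,0, 0,1.2,0,0,0, 0,0.5,0,0,0, 0,0,0,0,0]' 80|grep force; python3 - <<'E'
from st import *
st()
a=shot('wrist','w4.png');b=shot('side','d4.png');s=shot('scene','s4.png')
P=np.load('P.npy')
for n,p in(('w',a),('d',b),('s',s)):
  print(n,'pointer',proj(p,W(P,(-70,104.5,48))).round(),'blade',proj(p,W(P,(-70,110,44))).round())
def cr(p,X,h=35):
  u,v=proj(p,W(P,X)).round().astype(int);u0,v0=max(u-h,0),max(v-h,0);print(u0,v0)
  return cv2.resize(p["color"][v0:v0+2*h,u0:u0+2*h],(390,390),interpolation=cv2.INTER_CUBIC)
cv2.imwrite('pics/c4.png',np.hstack([cr(b,(-70,105,50)),cr(s,(-70,105,50))])[:,:,::-1])
E
```

```text
ft_force: [-3.7, -11.2, 2.1]
gripper_force: 78.3
t 10.82 fix [-68.1 126.3  56.8] F_fix [ -5.7 -10.3   2.1] w 17.9 gf 78.27166557312012 Rfix [[0.003, 1.0, 0.001], [1.0, -0.003, -0.003], [-0.003, 0.001, -1.0]]
w pointer [277. 298.] blade [277. 285.]
d pointer [282. 270.] blade [282. 274.]
s pointer [221. 200.] blade [220. 201.]
247 235
186 164
```

View pics/c4.png

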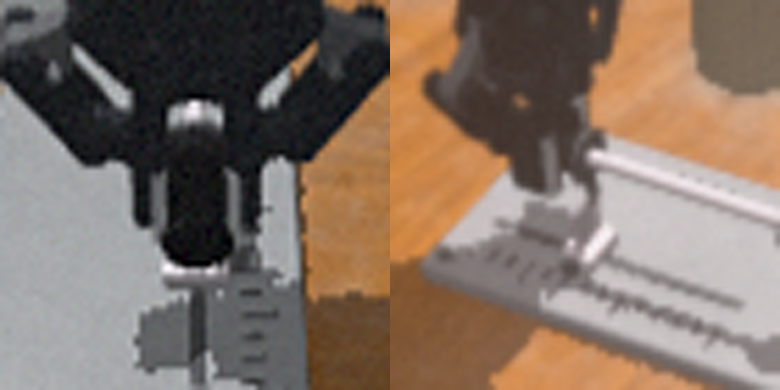

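```bash
python3 -m crank '[0,0.35,0,0,0, 0,0.25,0,0,0, 0,0.08,0,0,0, 0,0,0,0,0, 0,0,0,0,0, 0,0,0,0,0, 0,0,0,0,0, 0,0,0,0,0]' 80|grep force; python3 - <<'E'
from st import *
st()
P=np.load('P.npy')
def cr(p,X,h,nm):
  u,v=proj(p,W(P,X)).round().astype(int);u0,v0=u-h,v-h
  S=780//2/(2*h);im=cv2.resize(p["color"][v0:v0+2*h,u0:u0+2*h],(390,390),interpolation=cv2.INTER_CUBIC)
  for y in(109,111,113):
    q=[(proj(p,W(P,Z))-[u0,v0]+.5)*S-.5 for Z in((-70,y,44),(-70,y,48))]; print(nm,y,np.round(q).tolist(), 'collar',((proj(p,W(P,(-70,y,75)))-[u0,v0]+.5)*S).round())
  return im
p=np.hstack([cr(shot('wrist'),(-70,105,55),60,'wrist'),cr(shot('scene'),(-70,108,52),18,'scene')])
cv2.imwrite('pics/c5.png',p[:,:,::-1])
E
```

```text
ft_force: [-2.5, -11.3, 2.9]
gripper_force: 78.3
t 11.63 fix [-68.1 131.9  56.7] F_fix [ -4.5 -10.6   2.9] w 18.0 gf 78.31647634506226 Rfix [[0.004, 1.0, 0.001], [1.0, -0.004, -0.004], [-0.004, 0.001, -1.0]]
wrist 109 [[198.0, 134.0], [197.0, 147.0]] collar [196. 254.]
wrist 111 [[198.0, 123.0], [197.0, 136.0]] collar [195. 241.]
wrist 113 [[198.0, 112.0], [197.0, 124.0]] collar [195. 227.]
scene 109 [[200.0, 229.0], [198.0, 217.0]] collar [187. 130.]
scene 111 [[193.0, 227.0], [191.0, 214.0]] collar [180. 128.]
scene 113 [[186.0, 224.0], [184.0, 212.0]] collar [172. 125.]
```

View pics/c5.png

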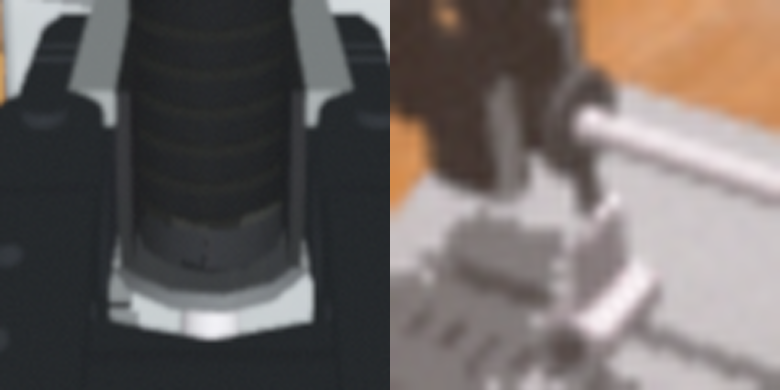

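```bash
python3 -m crank '[0,0.11,0,0,0, 0,0,0,0,0, 0,0,0,0,0, 0,0,0,0,0, 0,0,0,0,0, 0,0,0,0,0, 0,0,0,0,0, 0,0,0,0,0]' 80|grep force; python3 - <<'E'
from st import *
st()
P=np.load('P.npy')
p=shot('scene');h=13
u,v=proj(p,W(P,(-70,109,48))).round().astype(int);u0,v0=u-h,v-h;S=390/(2*h)
q=lambda X:tuple(int(t) for t in ((proj(p,W(P,X))-[u0,v0]+.5)*S-.5).round())
im=cv2.resize(p["color"][v0:v0+2*h,u0:u0+2*h],(390,390),interpolation=cv2.INTER_CUBIC);o=im.copy()
def wire(L,c): cv2.polylines(o,[np.array([q(X) for X in L],np.int32)],True,c,1)
b=111
for s in(-1.5,1.5):
  wire([(-80,b+s,22),(-80,b+s,44),(-60,b+s,44),(-60,b+s,22)],(255,0,0))
wire([(-83,b-9,22),(-83,b+9,22),(-57,b+9,22),(-57,b-9,22)],(0,0,255))
s=env.observe();y=fx(P,s["position"])[1]-35.9+13.5;print('ptr',y)
wire([(-73,y-1.5,61),(-73,y-1.5,48),(-67,y-1.5,48),(-67,y-1.5,61)],(0,255,0))
wire([(-70+14*np.cos(t),y-1.5,75+14*np.sin(t)) for t in np.linspace(0,6.28,30)],(0,255,0))
cv2.imwrite('pics/c6.png',np.hstack([im,o])[:,:,::-1])
E
```

```text
ft_force: [-2.8, -12.5, 2.1]
gripper_force: 78.3
t 12.4 fix [-68.1 133.   56.7] F_fix [ -5.  -11.7   2.1] w 18.0 gf 78.31753849983215 Rfix [[0.004, 1.0, 0.001], [1.0, -0.004, -0.004], [-0.004, 0.001, -1.0]]
ptr 110.57987855749755
```

View pics/c6.png

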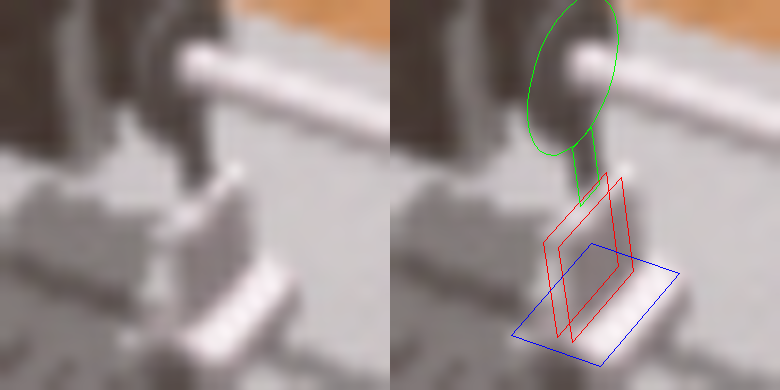

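The overlay puts the pointer over the blade to within about 0.5 mm. The grip is holding at 78 N with no slip, and the lid is shut, so I'm handing in.

```bash
python3 - <<'E'
from st import *
st();print(env.close_job())
E
```

```text
t 12.45 fix [-68.1 133.   56.7] F_fix [ -6.4 -10.2   3.2] w 17.4 gf 78.31708073616028 Rfix [[0.004, 1.0, 0.001], [1.0, -0.004, -0.004], [-0.004, 0.001, -1.0]]
the job is handed in; nothing more can be done
None
```

I shut the lid down to its stop, then pulled the rod about 97 mm so the pointer stands over the mark's blade (within about 0.5 mm by my measurements), and handed the job in at 12.5 s with the knob still gripped at 78 N.

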